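Push a module through the sprung flap of a test bay

TASK

Stand the black module on the steel sill in front of the blue test bay, lined up with the mouth, and use the orange pusher to push it through the yellow spring flap until it is home against the sprung copper pad inside, pressing it there for a moment with between 8 and 20 newtons. Never push the module with more than 20 newtons. Then draw the pusher right out so that the flap swings shut behind the module, lay the pusher down flat on its bar, outside the bay, let go, and leave everything else where it is.

Things in the scene. Friction and masses are not known exactly. Their poses are not given: they have to be found in the camera images.
- mouth (a point): Middle of the bay's mouth at the level of its floor (6 mm above the table); x points into the bay (level, the pushing direction), y left of it, z up. A steel sill, 6 mm thick, 110 mm wide, level with the floor inside, runs 110 mm out (x -110 to 0). The passage is 60 mm wide (y -30 to 30) and 60 mm high; flared cheeks 30 mm high beside the mouth (x -20 to 0, up to 50 mm off the middle) lead in.
- bay: The fixed blue box, 200 mm deep, 110 wide, 72 high, clear roof; origin below the mouth at table level, axes as the mouth. Inside, a sprung copper pad 50 mm wide faces the mouth, its face 130 to 155 mm in: where differs each time and is not measured, so feel for it. It yields inward from 3 N, plus 3 N per mm, to a hard end at 8 mm. Let go, it pushes the module back those few mm, which is fine.
- flap (a joint): Yellow spring flap, 56 mm wide, 46 high, hinged along its top edge 4 mm inside the mouth, 48 mm above the floor. 0 = shut, positive = lower edge swung into the bay (rad, to 1.5). It swings only inward and its light spring shuts it; pushing the module past it takes a few N, friction included. It can shut once the module's tail is 55 mm inside the mouth and the pusher is out.
- module_center (a point): Centre of the loose black module, a closed metal box 70 mm long (its x), 50 mm wide (its y) and 30 mm high (its z), about 0.13 to 0.25 kg, lying flat on the table at the start. It can be gripped across the 50 mm. Either end may go in first; the long side goes along the passage.
- pusher_knob (a point): Grip point on the pusher's blue knob, 55 mm above the bar's underside. The pusher is an orange bar 175 mm long (x), 24 wide, 30 high, lying on the table, loose; the upright knob on it, 24 x 24 mm, reaches from 30 to 75 mm above the underside. The knob's middle is 140 mm behind the bar's front end (nose) and 35 mm ahead of its tail. x points to the nose, z up. 0.2 kg, heaviest near the knob.
- pusher_nose (a point): Middle of the flat front end of the pusher's bar (24 mm wide, 30 mm high), 15 mm above its underside; same axes as the knob. Push the module with this face.
- pusher: The pusher as a whole; origin at the middle of the bar's underside; x to the nose, z up.
- module: The black module; origin at the middle of its underside, axes as for its centre.
- foam_block: White plastic block, 70 x 35 x 30 mm, loose bystander; origin under its centre.
- lens_post: Lens on a steel post with round foot, 40 mm across, 80 mm high, loose bystander; origin under its centre.
- mirror_mount: Black mirror mount on a post with square foot, 45 mm wide, 83 mm high, loose bystander; origin under its centre.
- driver: Screwdriver with red handle, 160 mm long, lying on the table, loose bystander.
- collar: Steel collar, 30 mm across, 12 mm high, loose bystander.
- power_meter: Flat grey power meter, 90 x 130 x 28 mm, loose bystander.
There are look-alikes about, which are no part of the job. Of the things that look like the pusher, the smaller one is meant. Leave any green look-alike of the module alone.

How it is judged (in metres and radians):
On the way, in this order (a step that is already met when the one before it is completed fails the run):
1. the module, on the sill, holds the flap open (more than 0.5 rad) with its front end inside (value of joint flap above 0.5 rad and x of module_center in the frame of mouth above -0.035 m and z of module_center in the frame of mouth below 0.03 m), for 0.05 s.
2. the pusher presses the module home against the pad: at least 8 N for 0.2 s, with the module's centre more than 93 mm inside the mouth (x of module_center in the frame of mouth above 0.093 m and contact force between pusher and module above 8 N), for 0.2 s.
At the end, for the whole second after the job is handed in: The module lies flat inside the bay with its centre 91 to 135 mm inside the mouth and within 15 mm of the middle line; the flap is shut (under 0.06 rad); the pusher lies flat on its bar (within 0.12 rad, underside below 12 mm) outside the bay (nose at least 5 mm outside the mouth); both are at rest (x of module_center in the frame of mouth between 0.091 and 0.135 m and y of module_center in the frame of mouth between -0.015 and 0.015 m and angle between module's own z axis and vertical below 0.1 rad and value of joint flap below 0.06 rad and x of pusher_nose in the frame of mouth below -0.005 m and angle between pusher's own z axis and vertical below 0.12 rad and height (world z) of pusher below 0.012 m and linear speed of each of pusher, module below 0.01 m/s); the robot touches nothing.
It fails at once if the pusher presses on the module with more than 20 N (contact force between pusher and module above 20 N).
It fails at once if a bystander (block, lens post, mirror mount, screwdriver, collar or power meter) is moved by more than 20 mm (distance of any of foam_block, lens_post, mirror_mount, driver, collar, power_meter from where it was at the start of the episode above 0.02 m).
It also fails if it takes over 72 s, if anything falls off the work surface, if the arm or the gripper's body presses on something with over 40 N, if the wrist force passes 120 N, or if a joint passes its speed limit or range.

ROBOT

A 7-joint arm with a two-finger parallel gripper is mounted at the origin on the work surface. World frame = base frame: x ahead of the robot, y to its left, z up, the work surface at z = 0. Lengths are in mm, angles in rad, forces in N, time in s.
With the tool pointing down it reaches from about 400 to 875 mm from the base axis. Payload 4.4 kg.
Tool frame: the origin (TCP) lies at the very end of the fingers, on their centre line; the grasp point (between the pads) lies 19 mm behind it; y points along the fingers, x is the direction in which the jaws open and shut, and the axes are right-handed (so a half turn about y gives the same grasp; the last joint's range is limited). The gripper opens to 85 mm and grips with 20 to 120 N. Pads are 22 mm wide; open, the fingers measure 114 mm over their backs; the gripper's body (76 mm by 85 mm) begins 54 mm behind the grasp point. The pads swing forward as they close: fully open they stand 13 mm farther back than shut.
Start: joints at [-1.275, 0.628, 0.038, 1.517, -0.027, 0.996, -0.02], TCP at [230.05, 607.943, 231.313] pointing down, gripper open.
Joint ranges: [-3.06, 3.06], [-0.37, 2.12], [-1.25, 1.32], [0.18, 2.47], [-1.1, 4.24], [0.23, 1.98], [-2.94, 2.94]. Speed limits (rad/s): [2.57, 2.57, 3.14, 3.14, 3.14, 3.14, 3.14].

INTERFACE

Orientations are given as [roll, pitch, yaw] about the fixed x, y, z axes, in that order (R = Rz(yaw) Ry(pitch) Rx(roll)).
In Python, from cell import readout, eyes, finish_job gives the robot as it stands. The module is installed in compiled form; this text tells all that it offers.
- The arm moves only by the tool apply_moves, never from a script. Its argument "commands" is a list that holds one entry, the list of rows, each a list of 6 numbers: the shift along the tool's x, y, z in units of 0.04 m (1.0 is 0.04 m), then the turn, a rotation vector about the tool's x, y, z in units of 5 degrees (1.0 is 5 degrees). A call has 1 to 8 rows; each row shifts and turns the pose as measured when the row begins, along the tool's axes as they then stand; what a row does not reach is not made up. A row lasts 1/12 s, in which the tool goes at most 41.7 mm and 7.16 degrees, less where a joint would pass 70% of its speed; a pose out of reach is approached as far as the arm can. A call with a number of a shift or a turn outside -1 to 1 is refused whole. A call with a gripper value outside its range is refused whole. "claw" is the finger opening in mm, from 0 to 85.4, set as the call begins (left out, the last holds). The fingers move at their own pace and stop on an object; the grip force is fixed at half the most. Time passes only in rows, so rows that do not move let the fingers close. It gives the time, the measured TCP pose, the force and the opening at its end, in the units of the state.
- readout.read_state(): the state, without advancing time (a new reading comes with each control period).
- eyes.get_image(name): name is "side" or "top"; returns a dict with "image" (420x560x3 uint8, red, green, blue), "mtx" (3x3 intrinsics, pixels), "rvec" (rotation vector, rad) and "tvec" (3), from world to camera coordinates, as OpenCV has them. Camera axes: x right, y down, z forward; pixel columns grow to the right and rows downward; lengths in mm; the calibration is good to about 2 mm. A picture is of the moment at which its call begins. There is no depth.
- finish_job(): hands the job in, once; it reports no verdict.
The state is a dict: "clock": time; "qpos": joint angles; "qd": joint speeds; "tau": joint torques, N m; "eef_pos": TCP position; "tool_rot": TCP orientation; "force": force on the tool from outside, world axes, zero at the start; "torque": the same for the moment, N m; "width": finger opening in mm.
Only numpy, scipy, OpenCV 4.12 (cv2) and the standard library are available. Lean on these libraries where they do the work, as an engineer would, in place of code of your own. Each camera call takes 0.05 s, during which the arm holds its last target. There are 200 camera calls.

## Working session

There is one attempt and no reset: what is moved stays moved. The work goes in short steps, Python scripts to look and compute and a tool call to move; the robot and the scene stay as the last step left them, time stands still between calls to the robot, and variables do not carry over. Pictures are saved under pics/ and viewed, about 8 in all and at most 12, crops included, and the job is handed in when it is done.

Besides the shell and the picture viewer there is one more tool, called after "Request:" by a JSON object that holds its "op" and its "data", one argument or row to a line. apply_moves: Moves the arm, as the interface text tells. Shifts and turns lie within -1 to 1; 1 stands for 0.04 m of shift or 5 degrees of turn. Its arguments: {"type":"object","properties":{"commands":{"type":"array"},"claw":{"type":"number"}},"required":["commands"]}

```bash
mkdir -p pics; cat > h.py <<'E'
import numpy as np, cv2
from scipy.spatial.transform import Rotation as R
from cell import readout, eyes
def cam(n):
    d=eyes.get_image(n); d['R']=cv2.Rodrigues(np.array(d['rvec'],float))[0]; d['K']=np.array(d['mtx'],float); d['t']=np.array(d['tvec'],float).ravel(); return d
def plane(d,uv,z):
    uv=np.atleast_2d(np.array(uv,float)); r=(d['R'].T@np.linalg.inv(d['K'])@np.c_[uv,np.ones(len(uv))].T).T
    c=-d['R'].T@d['t']; return c+r*((z-c[2])/r[:,2])[:,None]
def proj(d,P): return cv2.projectPoints(np.atleast_2d(np.array(P,float)),d['R'],d['t'],d['K'],None)[0][:,0]
def save(d,n): cv2.imwrite('pics/'+n,cv2.cvtColor(d['image'],cv2.COLOR_RGB2BGR))
def big(img,n,s): cv2.imwrite('pics/'+n,cv2.resize(cv2.cvtColor(img,cv2.COLOR_RGB2BGR),None,fx=s,fy=s,interpolation=cv2.INTER_CUBIC))
E
python3 - <<'E'
from h import *
for n in('top','side'):
    d=cam(n); big(d['image'],n+'0.png',1.42); np.save(n+'0.npy',d['image']); print(n,-d['R'].T@d['t'],d['K'].ravel(), d['R'].ravel().round(3))
print(readout.read_state())
E
```

```text
top [ 325.73128549  -87.51194235 1034.72905571] [424.9198357    0.         274.39285785   0.         424.9198357
 202.11942276   0.           0.           1.        ] [-0.106 -0.994 -0.007 -0.974  0.106 -0.201  0.201 -0.015 -0.98 ]
side [   7.4264905  -916.12761507  680.06350126] [516.29114994   0.         276.93066784   0.         516.29114994
 209.80263796   0.           0.           1.        ] [ 0.838 -0.545 -0.004 -0.291 -0.442 -0.848  0.461  0.713 -0.529]
{'clock': 0.1, 'qpos': array([-1.2748192 ,  0.6292546 ,  0.0384366 ,  1.51831066, -0.02702539,
        0.99629831, -0.01998441]), 'qd': array([ 0.00108311, -0.0026313 , -0.00061297, -0.0039163 ,  0.00056535,
       -0.00224706,  0.00172558]), 'tau': array([ 3.08214607e-03, -5.64518237e+01,  1.23033196e+00, -1.93972814e+01,
        1.12856537e-02,  5.34454768e-03, -1.08520885e-05]), 'eef_pos': array([229.81331153, 607.39363689, 230.46662245]), 'tool_rot': array([-1.57078901,  0.00175362,  1.20902662]), 'force': array([-0.94810523, -0.47753099, -0.69186757]), 'torque': array([ 0.03342851, -0.0084746 , -0.06832341]), 'width': 85.3701112782555}
```

View pics/top0.png

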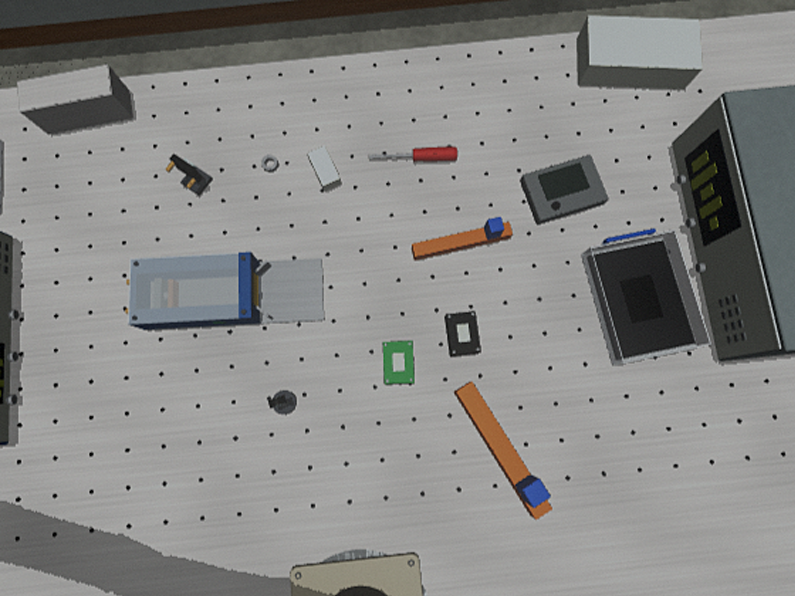

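View pics/side0.png

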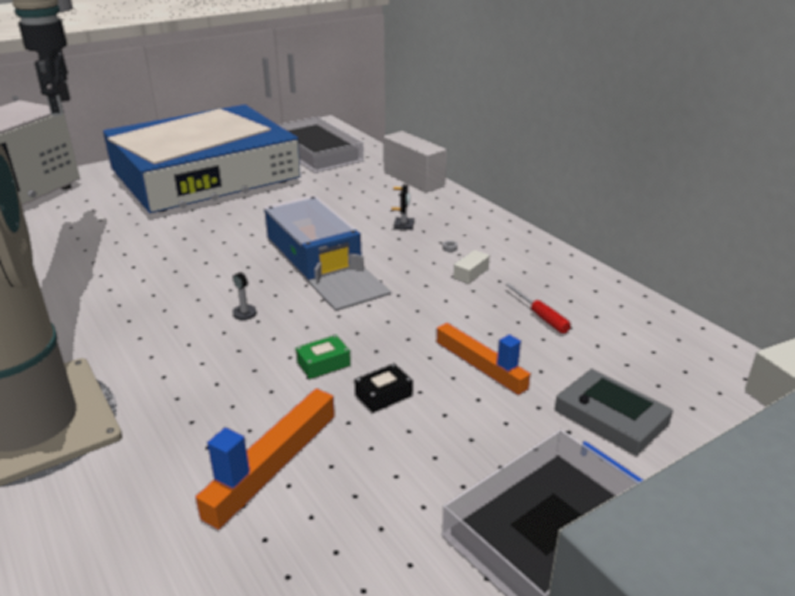

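The top view shows the bay with its mouth at about (258,290), the sill reaching to (323,290), the black module at (463,333), the small pusher at (462,240) with its knob near the right end, and the green and large look-alikes below. The side view agrees. Next I measure by masks.

```bash
cat > m.py <<'E'
from h import *
def contours(mask): return sorted(cv2.findContours(mask.astype(np.uint8),cv2.RETR_EXTERNAL,cv2.CHAIN_APPROX_NONE)[0],key=cv2.contourArea,reverse=True)
def rect(d,c,z):
    P=plane(d,c[:,0,:],z)[:,:2].astype(np.float32); (cx,cy),(w,h),a=cv2.minAreaRect(P)
    if w<h: w,h,a=h,w,a+90
    return np.round([cx,cy,w,h,(a+90)%180-90],1)
E
python3 - <<'E'
from m import *
d=cam('top'); im=d['image']; hsv=cv2.cvtColor(im,cv2.COLOR_RGB2HSV); H,S,V=cv2.split(hsv)
big(im[160:245,80:250],'bay.png',4.7)
roi=np.zeros(H.shape,bool); roi[140:280,280:365]=1
org=(H<20)&(S>150)&roi
for c in contours(org)[:2]: print('orange',cv2.contourArea(c),rect(d,c,30),rect(d,c,0), np.array(cv2.boxPoints(cv2.minAreaRect(c))).round(1).tolist())
ys,xs=np.where(org); print('V of orange',np.percentile(V[org],[5,25,50,75,95]))
bl=(H>105)&(H<130)&(S>120)&(V>40)
for c in contours(bl)[:6]:
    print('blue',cv2.contourArea(c),cv2.boundingRect(c),rect(d,c,75),rect(d,c,72))
rm=np.zeros(H.shape,bool); rm[210:260,305:350]=1
dk=(V<80)&rm
for c in contours(dk)[:2]: print('dark',cv2.contourArea(c),cv2.boundingRect(c),rect(d,c,30),rect(d,c,0))
E
```

```text
orange 411.5 [ 599.7 -213.3  129.4   23.1  -83.2] [ 607.9 -217.1  133.3   23.8  -83.2] [[289.5, 171.6999969482422], [341.0, 160.10000610351562], [343.0, 169.0], [291.5, 180.60000610351562]]
orange 103.0 [ 340.6 -210.2   33.    28.1  -65.8] [ 341.  -213.9   34.    29.   -65.8] [[319.70001220703125, 275.6000061035156], [331.79998779296875, 268.29998779296875], [338.1000061035156, 278.8999938964844], [326.1000061035156, 286.1000061035156]]
V of orange [136. 158. 160. 162. 167.]
blue 355.0 (168, 178, 9, 47) [551.6 132.5 108.9  18.7  -3.2] [552.4 133.2 109.2  18.8  -3.2]
blue 199.5 (368, 337, 19, 20) [ 182.2 -286.9   34.1   31.1  -64.5] [ 181.7 -287.6   34.2   31.2  -64.5]
blue 77.5 (343, 153, 12, 11) [ 609.2 -287.6   23.9   22.5    7.4] [ 610.1 -288.2   24.    22.6    7.4]
blue 61.5 (426, 161, 36, 10) [ 567.  -504.9   85.4    7.   -84.6] [ 567.8 -506.2   85.7    7.1  -84.6]
blue 0.0 (363, 341, 1, 1) [ 197.7 -259.8    0.     0.     0. ] [ 197.3 -260.3    0.     0.     0. ]
blue 0.0 (365, 339, 2, 2) [ 200.1 -265.6    3.1    0.   -53.5] [ 199.8 -266.2    3.1    0.   -53.5]
dark 594.5 (313, 219, 26, 32) [ 4.400e+02 -2.146e+02  7.160e+01  5.190e+01  3.000e-01] [ 4.434e+02 -2.184e+02  7.370e+01  5.350e+01  3.000e-01]
dark 2.0 (309, 241, 3, 3) [ 426.8 -176.5    3.4    3.3  -51.6] [ 429.8 -179.2    3.5    3.4  -51.6]
```

View pics/bay.png

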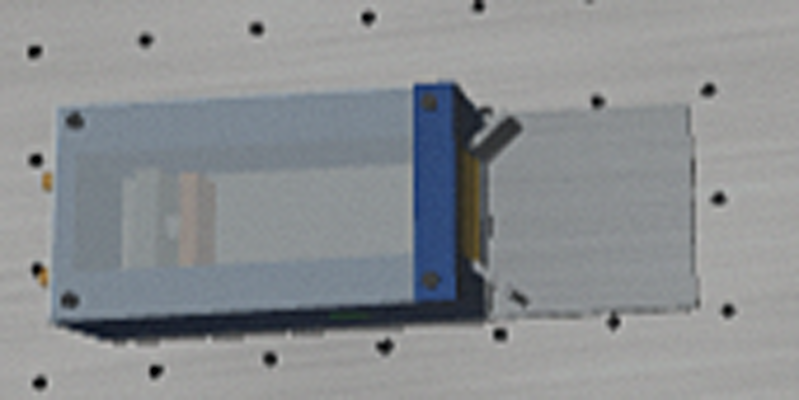

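The bay crop shows the sill's outer corners at about (690,106) and (697,306), the roof's front edge at x≈457, and the copper pad about two thirds of the way in. The module's long side lies along world x, so it needs a quarter turn. Now the mouth frame from corner rays.

```bash
python3 - <<'E'
from m import *
d=cam('top')
f=lambda L:[(80+(x+.5)/4.7-.5,160+(y+.5)/4.7-.5) for x,y in L]
sill=plane(d,f([(690,106),(697,306),(490,318),(530,113)]),6)[:,:2]; roof=plane(d,f([(58,108),(52,322),(457,83),(457,300)]),72)[:,:2]
print('sill\n',sill.round(1),'\nroof\n',roof.round(1))
ang=lambda a,b:np.degrees(np.arctan2(*(b-a)[::-1])).round(1)
print('angles', ang(sill[1],sill[0]),ang(sill[1],sill[2]),ang(sill[0],sill[3]),ang(roof[3],roof[1]),ang(roof[2],roof[0]),ang(roof[3],roof[2]),ang(roof[1],roof[0]))
th=np.radians(np.mean([ang(sill[1],sill[2]),ang(roof[3],roof[1]),ang(roof[2],roof[0]),ang(roof[3],roof[2])+90]))
u=np.array([np.cos(th),np.sin(th)]); print('th',np.degrees(th))
print('mouth from sill',(sill[0]+sill[1])/2+110*u,'from roof front',(roof[2]+roof[3])/2,'from back',(roof[0]+roof[1])/2-200*u)
pad=plane(d,f([(200,172),(197,265)]),30)[:,:2];print('pad~',pad.round(1))
E
```

```text
sill
 [[600.2  10.4]
 [492.8  15.8]
 [498.1 123.4]
 [605.5  95.3]] 
roof
 [[615.6 317.5]
 [508.  322.6]
 [606.9 118.8]
 [497.6 125.4]]
angles -2.9 87.2 86.4 87.0 87.5 -3.5 -2.7
th 87.05000000000001
mouth from sill [552.13141564 122.91571072] from roof front [552.26460451 122.06113073] from back [551.52902257 120.30166481]
pad~ [[586.1 262.7]
 [537.5 266. ]]
```

Request:
{"op": "apply_moves", "data": {
  "commands": [
    [[0, 0, 0, 0, -1, 0], [0, 0, 0, 0, -1, 0], [0, 0, 0, 0, -1, 0], [0, 0, 0, 0, -1, 0], [0, 0, 0, 0, -0.2, 0]]
  ],
  "claw": 85
}}

```text
clock: 0.62
eef_pos: [229.5, 606.7, 229.2]
tool_rot: [-1.57, 0.004, 1.592]
force: [0.0, 0.4, 0.8]
width: 85.0
```

Request:
{"op": "apply_moves", "data": {
  "commands": [
    [[-0.74, 0, -0.68, 0, 0, 0], [-0.74, 0, -0.68, 0, 0, 0], [-0.74, 0, -0.68, 0, 0, 0], [-0.74, 0, -0.68, 0, 0, 0], [-0.74, 0, -0.68, 0, 0, 0], [-0.74, 0, -0.68, 0, 0, 0], [-0.74, 0, -0.68, 0, 0, 0], [-0.74, 0, -0.68, 0, 0, 0]]
  ]
}}

```text
clock: 1.28
eef_pos: [448.4, 377.2, 225.9]
tool_rot: [-1.562, -0.003, 1.602]
force: [1.6, 1.0, 0.6]
width: 84.8
```

Request:
{"op": "apply_moves", "data": {
  "commands": [
    [[-1, 0, 0, 0, 0, 0], [-1, 0, 0, 0, 0, 0], [-1, 0, 0, 0, 0, 0], [-1, 0, 0, 0, 0, 0], [-1, 0, 0, 0, 0, 0], [-1, 0, 0, 0, 0, 0], [-1, 0, 0, 0, 0, 0], [-1, 0, 0, 0, 0, 0]]
  ]
}}

```text
clock: 1.95
eef_pos: [461.7, 44.7, 224.0]
tool_rot: [-1.57, -0.006, 1.581]
force: [0.6, -1.0, -0.7]
width: 85.3
```

Request:
{"op": "apply_moves", "data": {
  "commands": [
    [[-0.92, 0, 0.08, 0, 0, 0], [-0.92, 0, 0.08, 0, 0, 0], [-0.92, 0, 0.08, 0, 0, 0], [-0.92, 0, 0.08, 0, 0, 0], [-0.92, 0, 0.08, 0, 0, 0], [-0.92, 0, 0.08, 0, 0, 0], [-0.9, 0, 0.08, 0, 0, 0], [0, 0, 0, 0, 0, 0]]
  ]
}}

```text
clock: 2.62
eef_pos: [435.9, -235.3, 224.1]
tool_rot: [-1.575, 0.001, 1.552]
force: [0.3, -0.9, -0.4]
width: 85.0
```

Request:
{"op": "apply_moves", "data": {
  "commands": [
    [[0.5, 0.6, -0.1, 0, -0.28, 0], [0, 1, 0, 0, 0, 0], [0, 1, 0, 0, 0, 0], [0, 1, 0, 0, 0, 0], [0, 0.5, 0, 0, 0, 0], [0, 0, 0, 0, 0, 0]]
  ]
}}

```text
clock: 3.12
eef_pos: [446.2, -222.8, 57.9]
tool_rot: [-1.588, 0.008, 1.554]
force: [0.4, 0.5, 0.4]
width: 85.0
```

```bash
python3 - <<'E'
from m import *
for n,p in(('top',(440,-214,30)),('side',(440,-214,30))):
    d=cam(n); u,v=proj(d,p)[0].astype(int); im=d['image'][max(v-55,0):v+55,max(u-60,0):u+60]
    globals()[n]=cv2.resize(im,(400,360),interpolation=cv2.INTER_CUBIC)
big(np.hstack([top,side]),'grip.png',1)
print(readout.read_state()['eef_pos'],readout.read_state()['tool_rot'])
E
```

```text
[ 447.76838337 -223.6205426    60.86295379] [-1.59224334  0.00995995  1.55474743]
```

View pics/grip.png

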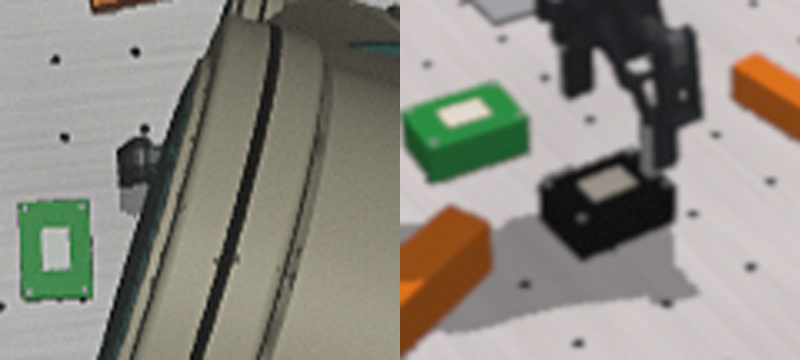

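The side crop shows the open fingers straddling the module along y, a bit too far toward −y. I'll use a helper to work out exact corrections in tool units.

```bash
cat > go.py <<'E'
import sys
from h import *
x,y,z,yaw=map(float,sys.argv[1:5]); s=readout.read_state()
r=R.from_euler('xyz',s['tool_rot']); g=R.from_euler('xyz',[-np.pi/2,0,np.radians(yaw)])
print('total units: shift',(r.inv().apply(np.array([x,y,z])-s['eef_pos'])/40).round(2),'turn',(np.degrees((r.inv()*g).as_rotvec())/5).round(2))
print('pose',s['eef_pos'].round(1),np.degrees(s['tool_rot']).round(2),'F',np.round(s['force'],1),'w',round(s['width'],1),'t',s['clock'])
E
python3 go.py 440 -214.6 55 90.3
```

```text
total units: shift [0.22 0.14 0.2 ] turn [ 0.24 -0.24 -0.12]
pose [ 447.8 -223.6   60.9] [-91.23   0.57  89.08] F [ 0.3 -0.9  0.1] w 85.3 t 3.2167
```

Request:
{"op": "apply_moves", "data": {
  "commands": [
    [[0.22, 0.14, 0.2, 0.24, -0.24, -0.12], [0, 0, 0, 0, 0, 0], [0, 0.5, 0, 0, 0, 0]]
  ]
}}

```text
clock: 3.47
eef_pos: [444.4, -216.0, 40.9]
tool_rot: [-1.581, 0.004, 1.577]
force: [0.5, -0.5, -0.5]
width: 85.0
```

```bash
python3 go.py 440 -214.6 4 90.3
```

```text
total units: shift [0.04 0.92 0.12] turn [ 0.12  0.01 -0.05]
pose [ 444.4 -216.    40.9] [-90.59   0.24  90.33] F [ 0.5 -0.5 -0.5] w 85.0 t 3.4667
```

Request:
{"op": "apply_moves", "data": {
  "commands": [
    [[0.04, 0.4, 0.12, 0.12, 0, -0.05], [0, 0.3, 0, 0, 0, 0], [0, 0.1, 0, 0, 0, 0], [0, 0, 0, 0, 0, 0]]
  ]
}}

```text
clock: 3.8
eef_pos: [442.9, -214.6, 11.7]
tool_rot: [-1.578, 0.002, 1.578]
force: [-0.0, -0.1, -0.4]
width: 84.9
```

```bash
python3 go.py 440 -214.6 4 90.3
```

```text
total units: shift [0.   0.19 0.07] turn [ 0.08  0.02 -0.03]
pose [ 442.9 -214.6   11.7] [-90.39   0.14  90.39] F [-0.  -0.1 -0.4] w 84.9 t 3.8
```

Request:
{"op": "apply_moves", "data": {
  "commands": [
    [[0, 0.16, 0.07, 0.08, 0, 0], [0, 0, 0, 0, 0, 0]]
  ]
}}

```text
clock: 3.97
eef_pos: [441.4, -215.2, 7.0]
tool_rot: [-1.573, 0.004, 1.578]
force: [-0.8, -0.8, -0.6]
width: 85.1
```

Request:
{"op": "apply_moves", "data": {
  "commands": [
    [[0, 0, 0, 0, 0, 0], [0, 0, 0, 0, 0, 0], [0, 0, 0, 0, 0, 0], [0, 0, 0, 0, 0, 0], [0, 0, 0, 0, 0, 0], [0, 0, 0, 0, 0, 0]]
  ],
  "claw": 30
}}

```text
clock: 4.47
eef_pos: [442.8, -216.0, 9.5]
tool_rot: [-1.577, 0.006, 1.577]
force: [-0.9, 0.4, -1.9]
width: 48.5
```

Request:
{"op": "apply_moves", "data": {
  "commands": [
    [[0, -0.5, 0, 0, 0, 0], [0, -1, 0, 0, 0, 0], [0, -1, 0, 0, 0, 0], [0, -0.5, 0, 0, 0, 0], [0, 0, 0, 0, 1, 0], [0, 0, 0, 0, 1, 0], [0, 0, 0, 0, 1, 0], [0, 0, 0, 0, 1, 0]]
  ]
}}

```text
clock: 5.13
eef_pos: [441.0, -214.7, 134.4]
tool_rot: [-1.576, 0.002, 1.215]
force: [0.1, 0.8, -1.3]
width: 48.7
```

Request:
{"op": "apply_moves", "data": {
  "commands": [
    [[0, 0, 0, 0, 1, 0], [0, 0, 0, 0, 1, 0], [0, 0, 0, 0, 1, 0], [0, 0, 0, 0, 1, 0], [0, 0, 0, 0, 1, 0], [0, 0, 0, 0, 1, 0], [0, 0, 0, 0, 1, 0], [0, 0, 0, 0, 1, 0]]
  ]
}}

```text
clock: 5.8
eef_pos: [438.9, -213.1, 133.6]
tool_rot: [-1.573, -0.001, 0.481]
force: [-0.1, -0.1, -1.7]
width: 48.8
```

Request:
{"op": "apply_moves", "data": {
  "commands": [
    [[0, 0, 0, 0, 1, 0], [0, 0, 0, 0, 1, 0], [0, 0, 0, 0, 1, 0], [0, 0, 0, 0, 1, 0], [0, 0, 0, 0, 1, 0], [0, 0, 0, 0, 1, 0], [0, 0, 0, 0, 0.5, 0], [0, 0, 0, 0, 0, 0]]
  ]
}}

```text
clock: 6.47
eef_pos: [436.8, -210.7, 131.9]
tool_rot: [-1.57, 0.003, -0.118]
force: [-0.1, 0.1, -1.9]
width: 48.7
```

```bash
python3 go.py 549 60 100 -3
```

```text
total units: shift [1.99 0.8  7.05] turn [-0.02 -0.75 -0.03]
pose [ 436.8 -210.7  131.9] [-89.93   0.17  -6.75] F [-0.1  0.1 -1.9] w 48.7 t 6.4667
```

Request:
{"op": "apply_moves", "data": {
  "commands": [
    [[0.25, 0, 0.88, 0, 0, 0], [0.25, 0, 0.88, 0, 0, 0], [0.25, 0, 0.88, 0, 0, 0], [0.25, 0, 0.88, 0, 0, 0], [0.25, 0, 0.88, 0, 0, 0], [0.25, 0, 0.88, 0, 0, 0], [0.25, 0, 0.85, 0, 0, 0], [0.2, 0, 0.4, 0, -0.7, 0]]
  ]
}}

```text
clock: 7.13
eef_pos: [546.6, 43.1, 130.0]
tool_rot: [-1.574, 0.005, -0.06]
force: [0.3, -0.1, -2.5]
width: 49.0
```

Request:
{"op": "apply_moves", "data": {
  "commands": [
    [[0, 0, 0, 0, 0, 0]]
  ]
}}

```text
clock: 7.22
eef_pos: [548.5, 48.5, 129.5]
tool_rot: [-1.571, 0.004, -0.049]
force: [0.5, -0.1, -0.8]
width: 48.8
```

```bash
python3 go.py 549 60 50 -3
```

```text
total units: shift [0.01 1.99 0.29] turn [ 0.    0.03 -0.04]
pose [548.5  48.5 129.5] [-90.02   0.22  -2.83] F [ 0.5 -0.1 -0.8] w 48.8 t 7.2167
```

Request:
{"op": "apply_moves", "data": {
  "commands": [
    [[0, 0.8, 0.25, 0, 0, 0], [0, 1, 0, 0, 0, 0], [0, 0.4, 0, 0, 0, 0], [0, 0, 0, 0, 0, 0]]
  ]
}}

```text
clock: 7.55
eef_pos: [550.5, 60.8, 39.8]
tool_rot: [-1.57, -0.001, -0.042]
force: [-0.1, 0.4, -1.5]
width: 48.8
```

```bash
python3 go.py 549 60 15.5 -3
```

```text
total units: shift [-0.04  0.61 -0.02] turn [-0.01  0.12  0.01]
pose [550.5  60.8  39.8] [-8.993e+01 -5.000e-02 -2.380e+00] F [-0.1  0.4 -1.5] w 48.8 t 7.55
```

Request:
{"op": "apply_moves", "data": {
  "commands": [
    [[-0.04, 0.3, 0, 0, 0.12, 0], [0, 0.15, 0, 0, 0, 0], [0, 0.05, 0, 0, 0, 0], [0, 0, 0, 0, 0, 0]]
  ]
}}

```text
clock: 7.88
eef_pos: [548.0, 57.2, 20.3]
tool_rot: [-1.571, 0.001, -0.055]
force: [0.7, 0.3, -0.8]
width: 48.7
```

```bash
python3 go.py 549 60 15.5 -3
```

```text
total units: shift [0.02 0.12 0.07] turn [ 0.   -0.03 -0.01]
pose [548.   57.2  20.3] [-9.002e+01  4.000e-02 -3.140e+00] F [ 0.7  0.3 -0.8] w 48.7 t 7.8833
```

Request:
{"op": "apply_moves", "data": {
  "commands": [
    [[0.02, 0.08, 0.07, 0, 0, 0], [0, 0.05, 0, 0, 0, 0], [0, 0.03, 0, 0, 0, 0]]
  ]
}}

```text
clock: 8.13
eef_pos: [551.1, 59.3, 16.2]
tool_rot: [-1.571, -0.004, -0.056]
force: [-0.2, -0.5, -2.1]
width: 48.6
```

Request:
{"op": "apply_moves", "data": {
  "commands": [
    [[-0.03, 0.04, 0, 0, 0, 0], [0, 0, 0, 0, 0, 0]]
  ]
}}

```text
clock: 8.3
eef_pos: [551.1, 59.5, 15.6]
tool_rot: [-1.57, -0.007, -0.055]
force: [-0.2, -0.1, -1.0]
width: 48.5
```

Request:
{"op": "apply_moves", "data": {
  "commands": [
    [[0, 0, 0, 0, 0, 0], [0, 0, 0, 0, 0, 0], [0, 0, 0, 0, 0, 0]]
  ],
  "claw": 66
}}

```text
clock: 8.55
eef_pos: [551.7, 59.7, 16.3]
tool_rot: [-1.57, -0.008, -0.055]
force: [-0.6, -0.0, -0.3]
width: 66.2
```

Request:
{"op": "apply_moves", "data": {
  "commands": [
    [[0, -0.5, 0, 0, 0, 0], [0, -1, 0, 0, 0, 0], [0, -1, 0, 0, 0, 0], [0, -1, 0, 0, 0, 0]]
  ]
}}

```text
clock: 8.88
eef_pos: [544.3, 59.3, 152.5]
tool_rot: [-1.573, 0.011, -0.056]
force: [0.9, 0.5, -0.6]
width: 65.9
```

Request:
{"op": "apply_moves", "data": {
  "commands": [
    [[0, 0, -1, 0, -1, 0], [0, 0, -1, 0, -1, 0], [0, 0, -1, 0, -1, 0], [0, 0, -1, 0, -1, 0], [0, 0, -1, 0, -1, 0], [0, 0, -1, 0, -1, 0], [0, 0, -1, 0, -1, 0], [0, 0, -1, 0, -1, 0]]
  ]
}}

```text
clock: 9.55
eef_pos: [635.6, -233.6, 162.0]
tool_rot: [-1.567, -0.006, 0.704]
force: [0.8, 1.0, -0.7]
width: 66.0
```

```bash
python3 go.py 609 -287 120 97
```

```text
total units: shift [-1.38  1.04 -0.59] turn [-1.000e-02 -1.134e+01  9.000e-02]
pose [ 635.6 -233.6  162. ] [-89.76  -0.34  40.32] F [ 0.8  1.  -0.7] w 66.0 t 9.55
```

Now turn over the pusher, and measure the placed module with the top camera at the same time.

Request:
{"op": "apply_moves", "data": {
  "commands": [
    [[0, 0, 0, 0, -1, 0], [0, 0, 0, 0, -1, 0], [0, 0, 0, 0, -1, 0], [0, 0, 0, 0, -1, 0], [0, 0, 0, 0, -1, 0], [0, 0, 0, 0, -1, 0], [0, 0, 0, 0, -1, 0], [0, 0, 0, 0, -1, 0]]
  ],
  "claw": 60
}}

```text
clock: 10.22
eef_pos: [635.5, -251.5, 159.7]
tool_rot: [-1.574, 0.003, 1.421]
force: [0.8, 0.2, -0.1]
width: 59.9
```

Request:
{"op": "apply_moves", "data": {
  "commands": [
    [[0, 0, 0, 0, -1, 0], [0, 0, 0, 0, -1, 0], [0, 0, 0, 0, -1, 0], [0, 0, 0, 0, 0, 0]]
  ]
}}

```text
clock: 10.55
eef_pos: [634.0, -251.9, 158.9]
tool_rot: [-1.57, 0.003, 1.697]
force: [-0.4, -0.2, 0.2]
width: 60.0
```

```bash
cat > mod.py <<'E'
from m import *
d=cam('top'); np.save('top1.npy',d['image']); im=d['image']; V=im.max(2)
M=np.array([552,122.]); th=np.radians(87); u=np.array([np.cos(th),np.sin(th)]); v=np.array([-u[1],u[0]])
rm=np.zeros(V.shape,bool); rm[182:240,180:245]=1
for c in contours((V<70)&rm)[:2]:
    r=rect(d,c,36); print(cv2.contourArea(c),r,rect(d,c,6)); q=r[:2]-M; print('mouth frame x,y',q@u,q@v)
E
python3 mod.py; python3 go.py 609 -287 100 97
python3 - <<'E'
from h import *
im=np.load('top1.npy'); big(np.hstack([im[160:260,150:290],im[110:210,280:420]]),'placed.png',2.8)
E
```

```text
602.5 [547.5  58.   72.9  54.9  87.1] [554.2  62.4  75.1  56.6  87.1]
mouth frame x,y -64.14780202738598 1.1443317068471681
18.5 [584.3 109.3  27.4   7.1 -53.1] [592.  115.2  28.2   7.3 -53.1]
mouth frame x,y -10.992143704736003 -32.92040061685808
total units: shift [-0.79  1.47  0.73] turn [-0.01  0.01 -0.04]
pose [ 634.  -251.9  158.8] [-89.97   0.19  97.04] F [ 0.4  0.1 -0.1] w 59.7 t 10.6
```

View pics/placed.png

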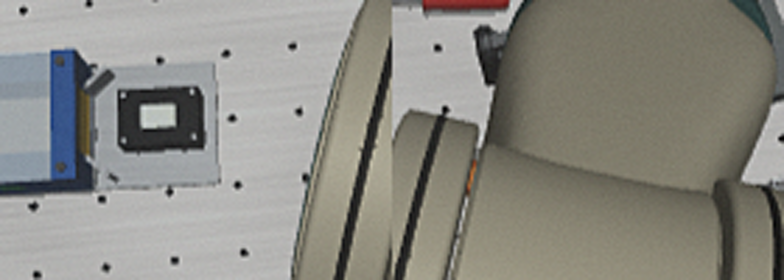

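The picture shows the module squarely on the sill (mouth frame x −64, y +1, aligned within 0.1°). Now I grip the pusher knob.

Request:
{"op": "apply_moves", "data": {
  "commands": [
    [[-0.79, 0.5, 0.73, 0, 0, 0], [0, 0.4, 0, 0, 0, 0], [0, 0, 0, 0, 0, 0]]
  ]
}}

```text
clock: 10.85
eef_pos: [613.6, -281.8, 125.8]
tool_rot: [-1.574, 0.004, 1.689]
force: [0.0, 2.4, 0.6]
width: 59.7
```

```bash
python3 go.py 609.2 -287.6 37 97;  python3 - <<'E'
from h import *
d=cam('side'); im=d['image']; u,v=proj(d,(609,-287,70))[0].astype(int); big(im[v-60:v+50,u-70:u+70],'knob.png',5); print(proj(d,[(609,-287,75),(609,-287,30)])-[u-70,v-60])
E
```

```text
total units: shift [-0.12  2.22  0.13] turn [ 0.04 -0.05 -0.04]
pose [ 613.6 -281.8  125.8] [-90.19   0.22  96.75] F [0.  2.4 0.6] w 59.7 t 10.85
[[70.94801461 58.43825307]
 [69.23490584 76.20998928]]
```

View pics/knob.png

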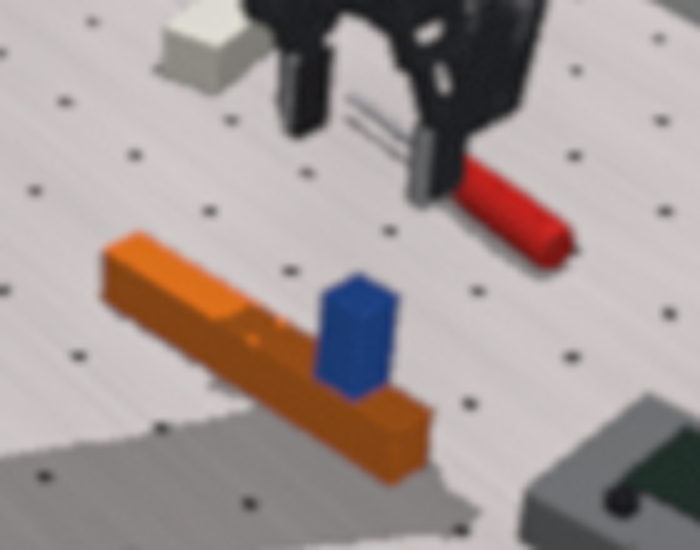

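The side crop shows the open fingers lined up along the bar above the blue knob (358,290), where I predicted it. Descending.

Request:
{"op": "apply_moves", "data": {
  "commands": [
    [[-0.12, 0.6, 0.13, 0, 0, 0], [0, 0.6, 0, 0, 0, 0], [0, 0.5, 0, 0, 0, 0], [0, 0, 0, 0, 0, 0]]
  ]
}}

```text
clock: 11.23
eef_pos: [611.6, -293.1, 62.1]
tool_rot: [-1.58, 0.013, 1.68]
force: [-1.2, 0.6, -0.0]
width: 59.8
```

```bash
python3 go.py 609.2 -287.6 37 97
```

```text
total units: shift [0.15 0.63 0.05] turn [ 0.1  -0.15 -0.15]
pose [ 611.6 -293.1   62.1] [-90.5    0.76  96.27] F [-1.2  0.6 -0. ] w 59.8 t 11.2333
```

Request:
{"op": "apply_moves", "data": {
  "commands": [
    [[0.15, 0.2, 0.05, 0.1, -0.15, -0.15], [0, 0.2, 0, 0, 0, 0], [0, 0.1, 0, 0, 0, 0], [0, 0, 0, 0, 0, 0]]
  ]
}}

```text
clock: 11.57
eef_pos: [611.9, -286.8, 44.3]
tool_rot: [-1.574, 0.002, 1.694]
force: [-0.1, -0.2, 0.3]
width: 59.9
```

```bash
python3 go.py 609.2 -287.6 37 97
```

```text
total units: shift [-0.01  0.18  0.07] turn [ 0.04  0.01 -0.02]
pose [ 611.9 -286.8   44.3] [-9.018e+01  9.000e-02  9.707e+01] F [-0.1 -0.2  0.3] w 59.9 t 11.5667
```

Request:
{"op": "apply_moves", "data": {
  "commands": [
    [[0, 0.15, 0.07, 0.04, 0, 0], [0, 0.02, 0, 0, 0, 0]]
  ]
}}

```text
clock: 11.73
eef_pos: [610.1, -287.3, 38.6]
tool_rot: [-1.573, 0.003, 1.694]
force: [-0.1, 0.6, -0.2]
width: 60.1
```

Request:
{"op": "apply_moves", "data": {
  "commands": [
    [[0, 0, 0, 0, 0, 0], [0, 0, 0, 0, 0, 0], [0, 0, 0, 0, 0, 0], [0, 0, 0, 0, 0, 0], [0, 0, 0, 0, 0, 0], [0, 0, 0, 0, 0, 0], [0, 0, 0, 0, 0, 0]]
  ],
  "claw": 5
}}

```text
clock: 12.32
eef_pos: [610.7, -288.0, 39.8]
tool_rot: [-1.574, 0.004, 1.694]
force: [0.2, -0.2, -0.7]
width: 23.3
```

```bash
python3 go.py 609.2 -287.6 37 97
```

```text
total units: shift [0.02 0.07 0.04] turn [ 0.04  0.01 -0.05]
pose [ 610.7 -288.    39.8] [-90.2    0.24  97.03] F [ 0.2 -0.2 -0.7] w 23.3 t 12.3167
```

Request:
{"op": "apply_moves", "data": {
  "commands": [
    [[0, -0.4, 0, 0, 0, 0], [0, -0.6, 0, 0, 0, 0], [0, 0, 0, 0, 1, 0], [0, 0, 0, 0, 1, 0], [0, 0, 0, 0, 0, 0]]
  ]
}}

```text
clock: 12.73
eef_pos: [608.8, -287.2, 79.5]
tool_rot: [-1.571, 0.002, 1.512]
force: [0.0, -0.8, -2.4]
width: 23.2
```

```bash
python3 go.py 538 -145 70 87
```

```text
total units: shift [3.45 0.23 1.98] turn [ 0.   -0.07 -0.02]
pose [ 608.8 -287.2   79.5] [-9.001e+01  9.000e-02  8.664e+01] F [ 0.  -0.8 -2.4] w 23.2 t 12.7333
```

Request:
{"op": "apply_moves", "data": {
  "commands": [
    [[0.5, 0, 0.3, 0, 0, 0], [0.8, 0, 0.5, 0, 0, 0], [0.8, 0, 0.5, 0, 0, 0], [0.8, 0.1, 0.5, 0, 0, 0], [0.4, 0.1, 0.15, 0, 0, 0], [0, 0, 0, 0, 0, 0]]
  ]
}}

```text
clock: 13.23
eef_pos: [533.7, -149.3, 68.5]
tool_rot: [-1.57, 0.005, 1.523]
force: [0.5, 0.5, -2.2]
width: 23.4
```

```bash
python3 go.py 538.7 -135 50 87
```

```text
total units: shift [ 0.37  0.46 -0.11] turn [-0.01  0.05 -0.06]
pose [ 533.7 -149.3   68.5] [-89.95   0.3   87.27] F [ 0.5  0.5 -2.2] w 23.4 t 13.2333
```

Request:
{"op": "apply_moves", "data": {
  "commands": [
    [[0.1, 0.2, -0.12, 0, 0, -0.06], [0, 0.15, 0, 0, 0, 0], [0, 0.05, 0, 0, 0, 0], [0, 0, 0, 0, 0, 0]]
  ]
}}

```text
clock: 13.57
eef_pos: [541.0, -147.1, 50.7]
tool_rot: [-1.572, 0.001, 1.528]
force: [-0.3, -1.1, -0.8]
width: 23.5
```

```bash
python3 go.py 538.7 -135 49 87; python3 - <<'E'
from h import *
d=cam('top'); im=d['image']; e=cam('side'); s=e['image']; u,v=proj(e,(547,20,20))[0].astype(int)
a=cv2.resize(im[150:270,160:300],(400,343),interpolation=cv2.INTER_CUBIC); b=cv2.resize(s[v-60:v+60,u-70:u+70],(400,343),interpolation=cv2.INTER_CUBIC); big(np.hstack([a,b]),'pre.png',1)
E
```

```text
total units: shift [0.3  0.04 0.07] turn [ 0.01  0.11 -0.01]
pose [ 541.  -147.1   50.7] [-9.006e+01  5.000e-02  8.755e+01] F [-0.3 -1.1 -0.8] w 23.5 t 13.5667
```

View pics/pre.png

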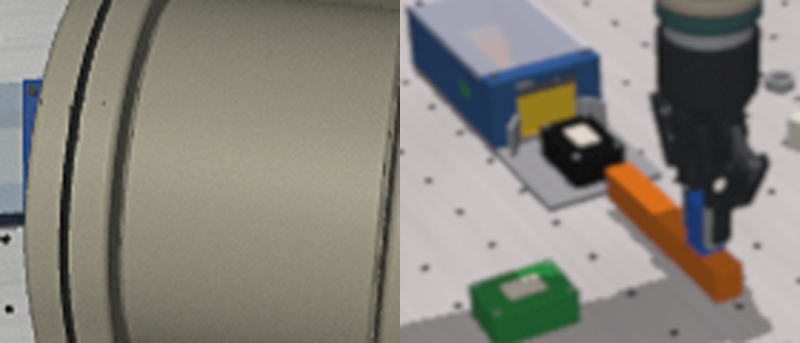

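The side view shows the orange bar in line behind the module, with its nose just short of the sill. I'll trim lateral and yaw, then advance slowly.

Request:
{"op": "apply_moves", "data": {
  "commands": [
    [[0.1, 0.04, 0.05, 0, 0.1, 0], [0.15, 0, 0, 0, 0, 0], [0.15, 0, 0, 0, 0, 0], [0.1, 0, 0, 0, 0, 0], [0.08, 0, 0, 0, 0, 0]]
  ]
}}

```text
clock: 14.08
eef_pos: [540.4, -125.5, 49.7]
tool_rot: [-1.573, 0.003, 1.513]
force: [-0.1, 0.4, -1.9]
width: 23.4
```

```bash
cat > push.py <<'E'
from h import *
M=np.array([552,122.]); th=np.radians(87); u=np.array([np.cos(th),np.sin(th)]); v=np.array([-u[1],u[0]])
s=readout.read_state(); t=s['tool_rot']; a=np.array([np.cos(t[2]),np.sin(t[2])]); p=s['eef_pos']
n=p[:2]+140*a-M; F=np.array(s['force'])
print('nose x %.1f y %.1f, knob y %.1f, bottom z %.1f, rot %s, Fpush %.1f Flat %.1f Fz %.1f t %.2f w %.1f'%(n@u,n@v,(p[:2]-M)@v,p[2]-39.8,np.degrees(t).round(2),-F[:2]@u,F[:2]@v,F[2],s['clock'],s['width']))
r=R.from_euler('xyz',t); g=R.from_euler('xyz',[-np.pi/2,0,th])
print('corr: lateral tool z',round((n@v)/-40*-1*-1,2) if 0 else round(((p[:2]-M)@v*-1/40),2),'z',round((p[2]-48.5)/40,2),'turn',(np.degrees((r.inv()*g).as_rotvec())/5).round(2))
E
python3 push.py
```

```text
nose x -107.7 y -2.2, knob y -1.4, bottom z 9.9, rot [-90.15   0.16  86.68], Fpush -0.4 Flat 0.1 Fz -1.9 t 14.08 w 23.4
corr: lateral tool z 0.03 z 0.03 turn [ 0.03 -0.06 -0.03]
```

Request:
{"op": "apply_moves", "data": {
  "commands": [
    [[0.05, 0.03, 0.04, 0, -0.06, 0], [0.05, 0, 0, 0, 0, 0], [0.05, 0, 0, 0, 0, 0], [0.05, 0, 0, 0, 0, 0], [0.05, 0, 0, 0, 0, 0], [0.06, 0, 0, 0, 0, 0], [0.08, 0, 0, 0, 0, 0], [0.08, 0, 0, 0, 0, 0]]
  ]
}}

```text
clock: 14.75
eef_pos: [540.3, -105.3, 49.1]
tool_rot: [-1.575, 0.004, 1.519]
force: [-0.5, -1.3, -1.2]
width: 23.3
```

```bash
python3 push.py
```

```text
nose x -87.6 y -0.1, knob y -0.2, bottom z 9.3, rot [-90.25   0.26  87.04], Fpush 1.3 Flat 0.4 Fz -1.2 t 14.75 w 23.3
corr: lateral tool z 0.01 z 0.01 turn [ 0.05  0.01 -0.05]
```

Request:
{"op": "apply_moves", "data": {
  "commands": [
    [[0.09, 0, 0, 0.05, 0, -0.05], [0.09, 0, 0, 0, 0, 0], [0.09, 0, 0, 0, 0, 0], [0.08, 0, 0, 0, 0, 0], [0.08, 0, 0, 0, 0, 0], [0.08, 0, 0, 0, 0, 0], [0.08, 0, 0, 0, 0, 0], [0.08, 0, 0, 0, 0, 0]]
  ]
}}

```text
clock: 15.42
eef_pos: [541.9, -77.7, 49.3]
tool_rot: [-1.571, 0.002, 1.518]
force: [-0.4, -3.4, -0.8]
width: 23.0
```

```bash
python3 push.py
```

```text
nose x -60.0 y -0.4, knob y -0.3, bottom z 9.5, rot [-90.     0.11  86.98], Fpush 3.4 Flat 0.3 Fz -0.8 t 15.42 w 23.0
corr: lateral tool z 0.01 z 0.02 turn [ 0.   -0.   -0.02]
```

Request:
{"op": "apply_moves", "data": {
  "commands": [
    [[0.08, 0.01, 0.01, 0, 0, 0], [0.09, 0, 0, 0, 0, 0], [0.09, 0, 0, 0, 0, 0], [0.09, 0, 0, 0, 0, 0], [0.09, 0, 0, 0, 0, 0], [0.09, 0, 0, 0, 0, 0], [0.09, 0, 0, 0, 0, 0], [0.09, 0, 0, 0, 0, 0]]
  ]
}}

```text
clock: 16.08
eef_pos: [543.1, -54.4, 50.1]
tool_rot: [-1.573, 0.01, 1.511]
force: [-0.4, -5.9, 0.7]
width: 23.3
```

```bash
python3 push.py
```

```text
nose x -36.6 y -1.3, knob y -0.4, bottom z 10.3, rot [-90.14   0.57  86.6 ], Fpush 5.9 Flat 0.1 Fz 0.7 t 16.08 w 23.3
corr: lateral tool z 0.01 z 0.04 turn [ 0.03 -0.08 -0.11]
```

Request:
{"op": "apply_moves", "data": {
  "commands": [
    [[0.08, 0.04, 0, 0.03, -0.08, -0.1], [0.09, 0, 0, 0, 0, 0], [0.09, 0, 0, 0, 0, 0], [0.09, 0, 0, 0, 0, 0], [0.09, 0, 0, 0, 0, 0], [0.09, 0, 0, 0, 0, 0]]
  ]
}}

```text
clock: 16.58
eef_pos: [544.6, -34.8, 48.7]
tool_rot: [-1.572, 0.003, 1.515]
force: [-0.6, -5.1, 0.2]
width: 23.8
```

```bash
python3 push.py
```

```text
nose x -17.0 y -1.3, knob y -0.9, bottom z 8.9, rot [-90.05   0.19  86.82], Fpush 5.2 Flat 0.3 Fz 0.2 t 16.58 w 23.8
corr: lateral tool z 0.02 z 0.01 turn [ 0.01 -0.04 -0.04]
```

Request:
{"op": "apply_moves", "data": {
  "commands": [
    [[0.08, 0.01, 0.02, 0, -0.04, -0.04], [0.09, 0, 0, 0, 0, 0], [0.09, 0, 0, 0, 0, 0], [0.09, 0, 0, 0, 0, 0], [0.09, 0, 0, 0, 0, 0], [0.09, 0, 0, 0, 0, 0], [0.09, 0, 0, 0, 0, 0], [0.09, 0, 0, 0, 0, 0]]
  ]
}}

```text
clock: 17.25
eef_pos: [545.4, -2.6, 48.1]
tool_rot: [-1.572, -0.001, 1.519]
force: [-0.6, -4.7, 0.2]
width: 23.5
```

```bash
python3 push.py
```

```text
nose x 15.2 y 0.2, knob y 0.1, bottom z 8.3, rot [-9.004e+01 -8.000e-02  8.705e+01], Fpush 4.7 Flat 0.3 Fz 0.2 t 17.25 w 23.5
corr: lateral tool z -0.0 z -0.01 turn [0.01 0.01 0.02]
```

Request:
{"op": "apply_moves", "data": {
  "commands": [
    [[0.09, 0, 0, 0, 0, 0], [0.09, 0, 0, 0, 0, 0], [0.09, 0, 0, 0, 0, 0], [0.09, 0, 0, 0, 0, 0], [0.09, 0, 0, 0, 0, 0], [0.09, 0, 0, 0, 0, 0], [0.08, 0, 0, 0, 0, 0], [0.08, 0, 0, 0, 0, 0]]
  ]
}}

```text
clock: 17.92
eef_pos: [546.2, 28.6, 47.8]
tool_rot: [-1.57, -0.001, 1.52]
force: [0.6, -3.7, -1.5]
width: 23.3
```

```bash
python3 push.py
```

```text
nose x 46.4 y 1.1, knob y 0.9, bottom z 8.0, rot [-8.996e+01 -6.000e-02  8.707e+01], Fpush 3.6 Flat -0.8 Fz -1.5 t 17.92 w 23.3
corr: lateral tool z -0.02 z -0.02 turn [-0.01  0.01  0.01]
```

Request:
{"op": "apply_moves", "data": {
  "commands": [
    [[0.06, -0.02, -0.02, 0, 0, 0], [0.05, 0, 0, 0, 0, 0], [0.05, 0, 0, 0, 0, 0], [0.05, 0, 0, 0, 0, 0], [0.04, 0, 0, 0, 0, 0]]
  ]
}}

```text
clock: 18.33
eef_pos: [546.5, 42.7, 47.6]
tool_rot: [-1.567, -0.003, 1.523]
force: [-0.1, -1.9, -2.0]
width: 23.1
```

```bash
python3 push.py
```

```text
nose x 60.6 y 2.0, knob y 1.4, bottom z 7.8, rot [-89.8   -0.2   87.24], Fpush 1.9 Flat 0.0 Fz -2.0 t 18.33 w 23.1
corr: lateral tool z -0.03 z -0.02 turn [-0.04  0.05  0.04]
```

Request:
{"op": "apply_moves", "data": {
  "commands": [
    [[0.03, -0.02, -0.03, 0, 0.05, 0], [0.03, 0, 0, 0, 0, 0], [0.03, 0, 0, 0, 0, 0]]
  ]
}}

```text
clock: 18.58
eef_pos: [547.1, 47.4, 48.1]
tool_rot: [-1.566, -0.004, 1.519]
force: [-0.4, -1.7, -3.2]
width: 23.5
```

Request:
{"op": "apply_moves", "data": {
  "commands": [
    [[0.03, 0, 0, 0, 0, 0], [0.03, 0, 0, 0, 0, 0]]
  ]
}}

```text
clock: 18.75
eef_pos: [547.3, 49.9, 48.1]
tool_rot: [-1.566, -0.004, 1.519]
force: [0.3, -2.3, -2.9]
width: 23.6
```

Nose at about 68 mm, force still only friction. Feeling on.

Request:
{"op": "apply_moves", "data": {
  "commands": [
    [[0.03, 0, 0, 0, 0, 0], [0.03, 0, 0, 0, 0, 0]]
  ]
}}

```text
clock: 18.92
eef_pos: [547.5, 52.4, 48.2]
tool_rot: [-1.566, -0.004, 1.519]
force: [0.9, -2.6, -2.3]
width: 23.3
```

Request:
{"op": "apply_moves", "data": {
  "commands": [
    [[0.03, 0, 0, 0, 0, 0], [0.03, 0, 0, 0, 0, 0]]
  ]
}}

```text
clock: 19.08
eef_pos: [547.5, 54.4, 48.2]
tool_rot: [-1.566, -0.003, 1.518]
force: [0.5, -6.0, -1.6]
width: 23.2
```

Request:
{"op": "apply_moves", "data": {
  "commands": [
    [[0.03, 0, 0, 0, 0, 0]]
  ]
}}

```text
clock: 19.17
eef_pos: [547.5, 54.4, 48.3]
tool_rot: [-1.565, -0.002, 1.518]
force: [-1.0, -6.1, 0.9]
width: 23.3
```

Request:
{"op": "apply_moves", "data": {
  "commands": [
    [[0.03, 0, 0, 0, 0, 0]]
  ]
}}

```text
clock: 19.25
eef_pos: [547.5, 54.5, 48.5]
tool_rot: [-1.565, -0.0, 1.517]
force: [-0.8, -5.5, -0.7]
width: 23.9
```

Request:
{"op": "apply_moves", "data": {
  "commands": [
    [[0.05, 0, 0, 0, 0, 0]]
  ]
}}

```text
clock: 19.33
eef_pos: [547.4, 54.6, 48.7]
tool_rot: [-1.565, 0.002, 1.516]
force: [-0.5, -7.6, 1.0]
width: 23.2
```

Request:
{"op": "apply_moves", "data": {
  "commands": [
    [[0.06, 0, 0, 0, 0, 0]]
  ]
}}

```text
clock: 19.42
eef_pos: [547.3, 54.7, 48.9]
tool_rot: [-1.565, 0.004, 1.514]
force: [-2.1, -8.0, 1.4]
width: 23.4
```

Request:
{"op": "apply_moves", "data": {
  "commands": [
    [[0.09, 0.01, 0, 0, -0.04, 0]]
  ]
}}

```text
clock: 19.5
eef_pos: [547.5, 55.2, 49.0]
tool_rot: [-1.565, 0.008, 1.516]
force: [-2.1, -11.4, 3.3]
width: 23.4
```

Request:
{"op": "apply_moves", "data": {
  "commands": [
    [[0.1, 0.01, 0, 0, -0.04, 0]]
  ]
}}

```text
clock: 19.58
eef_pos: [547.7, 55.7, 49.1]
tool_rot: [-1.565, 0.011, 1.517]
force: [-0.4, -12.5, 3.4]
width: 23.2
```

Request:
{"op": "apply_moves", "data": {
  "commands": [
    [[0.09, 0.01, 0, 0, 0, -0.05], [0.09, 0.01, 0, 0, 0, -0.05]]
  ]
}}

```text
clock: 19.75
eef_pos: [547.4, 55.8, 49.0]
tool_rot: [-1.564, 0.01, 1.513]
force: [-1.7, -9.9, 2.8]
width: 23.5
```

Request:
{"op": "apply_moves", "data": {
  "commands": [
    [[0.09, 0.01, 0, 0, 0, -0.05], [0.09, 0.01, 0, 0, 0, -0.05]]
  ]
}}

```text
clock: 19.92
eef_pos: [546.9, 55.8, 48.8]
tool_rot: [-1.563, 0.009, 1.509]
force: [-1.6, -8.9, 1.2]
width: 23.2
```

```bash
python3 push.py
```

```text
nose x 73.7 y 0.3, knob y 1.6, bottom z 9.0, rot [-89.55   0.54  86.46], Fpush 9.0 Flat 1.1 Fz 1.2 t 19.92 w 23.2
corr: lateral tool z -0.04 z 0.01 turn [-0.09 -0.11 -0.11]
```

Force was above 8 N but marginal, so I'll press again nearer 13–14 N for a longer hold.

Request:
{"op": "apply_moves", "data": {
  "commands": [
    [[0.12, 0, 0, 0, 0, 0]]
  ]
}}

```text
clock: 20.0
eef_pos: [546.6, 56.1, 49.1]
tool_rot: [-1.562, 0.014, 1.506]
force: [-1.8, -13.6, 4.0]
width: 23.5
```

Request:
{"op": "apply_moves", "data": {
  "commands": [
    [[0.12, 0, 0, 0, 0, 0]]
  ]
}}

```text
clock: 20.08
eef_pos: [546.3, 56.2, 49.5]
tool_rot: [-1.561, 0.019, 1.503]
force: [-3.0, -13.5, 3.7]
width: 23.6
```

Request:
{"op": "apply_moves", "data": {
  "commands": [
    [[0.12, 0, 0, 0, 0, 0]]
  ]
}}

```text
clock: 20.17
eef_pos: [546.0, 56.4, 49.9]
tool_rot: [-1.56, 0.024, 1.501]
force: [-0.7, -11.1, 2.5]
width: 23.3
```

Request:
{"op": "apply_moves", "data": {
  "commands": [
    [[0.12, 0.02, 0, -0.1, -0.15, -0.15]]
  ]
}}

```text
clock: 20.25
eef_pos: [546.7, 57.3, 49.4]
tool_rot: [-1.57, 0.016, 1.511]
force: [1.0, -11.2, -1.9]
width: 23.3
```

Request:
{"op": "apply_moves", "data": {
  "commands": [
    [[0.12, 0.02, 0, 0, -0.1, -0.1]]
  ]
}}

```text
clock: 20.33
eef_pos: [547.3, 57.3, 48.8]
tool_rot: [-1.571, 0.012, 1.516]
force: [0.2, -14.1, -0.6]
width: 23.4
```

```bash
python3 push.py;  python3 - <<'E'
from h import *
d=cam('top'); im=d['image']; e=cam('side'); s=e['image']; u,v=proj(e,(550,130,40))[0].astype(int)
a=cv2.resize(im[165:245,80:190],(400,291),interpolation=cv2.INTER_CUBIC); b=cv2.resize(s[v-40:v+40,u-55:u+55],(400,291),interpolation=cv2.INTER_CUBIC); big(np.hstack([a,b]),'home.png',1)
E
```

```text
nose x 75.1 y 1.0, knob y 1.3, bottom z 9.0, rot [-90.01   0.66  86.88], Fpush 14.0 Flat -0.9 Fz -0.6 t 20.33 w 23.4
corr: lateral tool z -0.03 z 0.01 turn [ 0.   -0.02 -0.13]
```

View pics/home.png

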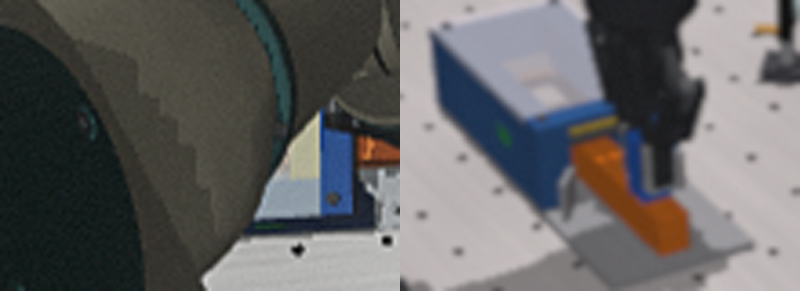

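The side view shows the bar through the mouth with the flap lifted; force held 11–14 N for about 0.4 s, nose at 75 mm, so the module centre is about 110 mm in. Withdrawing straight.

Request:
{"op": "apply_moves", "data": {
  "commands": [
    [[-0.1, 0, -0.02, 0, 0, -0.1], [-0.2, 0, 0, 0, 0, 0], [-0.3, 0, 0, 0, 0, 0], [-0.3, 0, 0, 0, 0, 0], [-0.3, 0, 0, 0, 0, 0], [-0.3, 0, 0, 0, 0, 0]]
  ]
}}

```text
clock: 20.93
eef_pos: [544.6, -0.7, 48.1]
tool_rot: [-1.57, -0.003, 1.523]
force: [-0.2, -0.3, -3.1]
width: 23.1
```

```bash
python3 push.py
```

```text
nose x 17.0 y 1.5, knob y 1.0, bottom z 8.3, rot [-89.95  -0.16  87.23], Fpush 0.3 Flat 0.2 Fz -3.1 t 20.93 w 23.1
corr: lateral tool z -0.02 z -0.01 turn [-0.01  0.05  0.03]
```

Request:
{"op": "apply_moves", "data": {
  "commands": [
    [[-0.4, -0.02, -0.02, 0, 0, 0], [-0.4, 0, 0, 0, 0, 0], [-0.4, 0, 0, 0, 0, 0], [-0.5, 0, 0, 0, 0, 0], [-0.6, 0, 0, 0, 0, 0], [-0.6, 0, 0, 0, 0, 0], [-0.6, 0, 0, 0, 0, 0], [-0.3, 0, 0, 0, 0, 0]]
  ]
}}

```text
clock: 21.6
eef_pos: [538.1, -163.0, 49.8]
tool_rot: [-1.574, -0.005, 1.524]
force: [0.3, -0.8, -2.3]
width: 23.1
```

Request:
{"op": "apply_moves", "data": {
  "commands": [
    [[-0.2, 0, 0, 0, 0, 0], [0, 0, 0, 0, 0, 0]]
  ]
}}

```text
clock: 21.77
eef_pos: [537.0, -177.3, 50.3]
tool_rot: [-1.576, -0.003, 1.517]
force: [0.2, -0.3, -1.9]
width: 23.2
```

```bash
python3 push.py
```

```text
nose x -159.7 y -0.9, knob y -0.7, bottom z 10.5, rot [-90.29  -0.17  86.92], Fpush 0.3 Flat -0.2 Fz -1.9 t 21.77 w 23.2
corr: lateral tool z 0.02 z 0.05 turn [ 0.06 -0.02  0.03]
```

Nose is 160 mm outside. Lower to the table until Fz shows contact.

Request:
{"op": "apply_moves", "data": {
  "commands": [
    [[0, 0.15, 0, 0.06, 0, 0.03], [0, 0.08, 0, 0, 0, 0], [0, 0, 0, 0, 0, 0]]
  ]
}}

```text
clock: 22.02
eef_pos: [537.2, -175.8, 40.6]
tool_rot: [-1.571, -0.002, 1.518]
force: [0.0, -0.1, -1.9]
width: 23.5
```

Request:
{"op": "apply_moves", "data": {
  "commands": [
    [[0, 0.02, 0, 0, 0, 0], [0, 0, 0, 0, 0, 0]]
  ]
}}

```text
clock: 22.18
eef_pos: [537.6, -173.9, 39.7]
tool_rot: [-1.571, -0.002, 1.521]
force: [-1.2, -2.0, 1.4]
width: 23.4
```

```bash
python3 push.py
```

```text
nose x -156.2 y -0.8, knob y -1.1, bottom z -0.1, rot [-89.99  -0.13  87.16], Fpush 2.1 Flat 1.1 Fz 1.4 t 22.18 w 23.4
corr: lateral tool z 0.03 z -0.22 turn [-0.    0.03  0.03]
```

Touching the table. Open, rise straight up and move clear of the top view.

Request:
{"op": "apply_moves", "data": {
  "commands": [
    [[0, 0, 0, 0, 0, 0], [0, 0, 0, 0, 0, 0], [0, 0, 0, 0, 0, 0], [0, 0, 0, 0, 0, 0]]
  ],
  "claw": 60
}}

```text
clock: 22.52
eef_pos: [539.0, -170.5, 40.0]
tool_rot: [-1.572, -0.004, 1.526]
force: [0.2, -0.8, -0.4]
width: 60.2
```

Request:
{"op": "apply_moves", "data": {
  "commands": [
    [[0, -0.3, 0, 0, 0, 0], [0, -0.6, 0, 0, 0, 0], [0, -1, 0, 0, 0, 0], [0, -1, 0, 0, 0, 0], [0, -1, 0, 0, 0, 0], [0, 0, 0, 0, 0, 0]]
  ]
}}

```text
clock: 23.02
eef_pos: [537.5, -169.8, 203.8]
tool_rot: [-1.567, -0.006, 1.527]
force: [0.9, -0.1, -0.6]
width: 59.9
```

Request:
{"op": "apply_moves", "data": {
  "commands": [
    [[-1, 0, 0, 0, 0, 0], [-1, 0, 0, 0, 0, 0], [-1, 0, 0, 0, 0, 0], [-1, 0, 0, 0, 0, 0], [-1, 0, 0, 0, 0, 0], [-0.5, 0, 0, 0, 0, 0], [0, 0, 0, 0, 0, 0], [0, 0, 0, 0, 0, 0]]
  ]
}}

```text
clock: 23.68
eef_pos: [532.1, -395.3, 213.9]
tool_rot: [-1.583, -0.002, 1.536]
force: [0.2, 0.9, -0.8]
width: 60.3
```

```bash
python3 - <<'E'
from m import *
d=cam('top'); im=d['image']; e=cam('side'); s=e['image']
a=cv2.resize(im[150:255,75:355],(800,300),interpolation=cv2.INTER_CUBIC)
u,v=proj(e,(545,60,20))[0].astype(int); b=cv2.resize(s[v-75:v+75,u-150:u+150],(600,300),interpolation=cv2.INTER_CUBIC)
big(np.vstack([a,np.pad(b,((0,0),(0,200),(0,0)))]),'end.png',1)
V=im.max(2); M=np.array([552,122.]); th=np.radians(87); w=np.array([np.cos(th),np.sin(th)]); l=np.array([-w[1],w[0]])
print(proj(d,[[*(M+x*w),36] for x in (75,110,145)]).round(1), 'crop scale',800/280,300/105)
E
```

```text
[[149.1 205. ]
 [134.5 205.8]
 [120.  206.6]] crop scale 2.857142857142857 2.857142857142857
```

View pics/end.png

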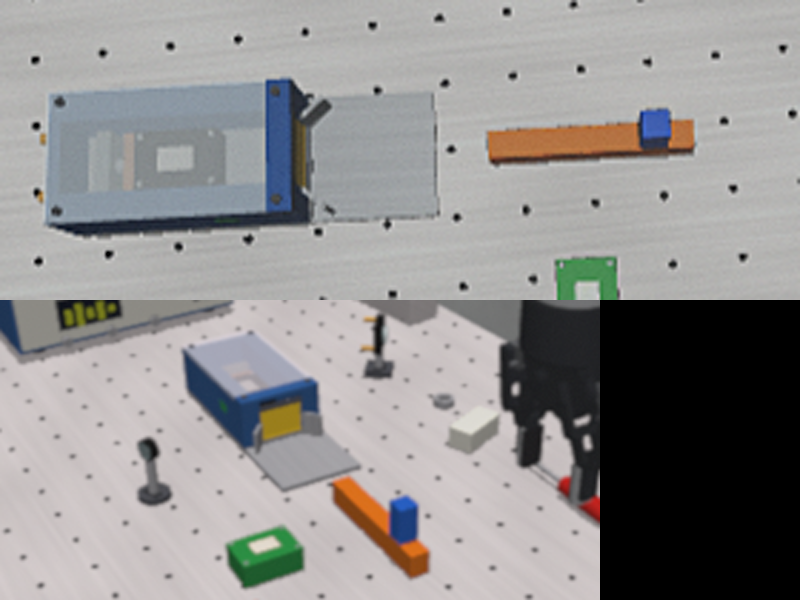

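The end picture shows the module inside against the pad (133–227 px, centre roughly 101 mm in), the yellow flap closed, and the pusher flat on the table well outside. One numeric check of the flap and the bystanders against the start images, then I hand in.

```bash
python3 - <<'E'
from m import *
d=cam('top'); e=cam('side')
u,v=proj(e,(552,122,30))[0].astype(int)
for nm,im in(('start',np.load('side0.npy')),('now',e['image'])):
    H,S,V=cv2.split(cv2.cvtColor(im,cv2.COLOR_RGB2HSV)); m=(H>18)&(H<35)&(S>120)
    m2=np.zeros_like(m); m2[v-30:v+30,u-30:u+30]=m[v-30:v+30,u-30:u+30]; c=contours(m2)[0]; print('flap',nm,m2.sum(),cv2.boundingRect(c))
df=cv2.absdiff(np.load('top0.npy'),d['image']).max(2)>45
for c in contours(df)[:8]: print('changed top',cv2.boundingRect(c),cv2.contourArea(c))
E
```

```text
flap start 278 (225, 174, 20, 19)
flap now 278 (225, 174, 20, 19)
changed top (290, 39, 270, 381) 35856.0
changed top (0, 353, 235, 67) 6303.0
changed top (290, 152, 71, 32) 910.5
changed top (246, 188, 72, 20) 811.5
changed top (313, 219, 26, 33) 651.0
changed top (530, 360, 30, 60) 541.5
changed top (519, 62, 41, 62) 255.5
changed top (385, 236, 20, 26) 65.5
```

```bash
python3 -c "
from cell import finish_job
print(finish_job())"
```

```text
the job is handed in; nothing more can be done
None
```

I set the module on the sill and pushed it through the flap with the orange pusher until it pressed against the copper pad. Then I drew the pusher out, laid it flat outside the bay and handed the job in at about 24 s. The hand-in gave no verdict.

- **Push force:** the wrist readings were about 11–14 N over the last 0.4 s of pressing, and the highest I saw was about 14 N. I read force only between moves, so short peaks in between went unseen.
- **Module:** it lies flat inside the bay, centred about 101 mm in by the last top picture. The pusher's reach suggested about 110 mm while pressed. A few mm of spring-back is expected and the rest is calibration error; both are well within 91–135 mm.
- **Flap:** its yellow area in the side image matches the start image exactly, so it is shut.
- **Pusher:** it lies flat on the table with its nose about 156 mm outside the mouth, and the gripper is clear of it.
- **Bystanders:** the top-image comparison showed changes only for the module, the pusher, the arm and, I take it, shadows. The power meter was partly hidden by the arm, so I could not check it directly. The arm stayed well above it and no unexpected force showed.

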